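# Empty the connector tester and sort by tag

### The job

Open the tester's sliding clear guard, take out the two connector housings behind it, and slide the guard fully shut again; a third housing has been left in the guard's path and has to go first, as the guard must not bump any housing. Sort all three by the coloured tag on top, green into the green-marked tray and red into the red-marked one, each seated flat and upright in a nest of its own. Leave the other things on the bench where they are.

Things in the scene. Friction and masses are not known exactly. Their poses are not given: they have to be found in the camera images.
- station: fixed cream connector tester, 130 mm deep (x), y from -265 to +185 mm; origin on the table, z up. Flat dark deck 30 mm above the table between rails (x +-61 mm, 10 mm high). Casing 90 mm tall at y -265 to -180. Chamber: deck y -180 to -5, clear fixed back wall at x +58 to +64 up to z 86 mm. The guard slides over deck y -5 to +185
- guard (a joint): clear yellow-edged guard, m along tester +y: 0 fully shut (covers y -175 to -5 mm), 0.175 fully open; starts shut or a little ajar, stays where left, moved by 3 N. 126 x 170 mm, top 94 mm above the table; front pane, top, and an end pane at its +y end that sweeps the deck ahead of it from 14 mm above the deck up
- guard_handle (a point): centre of the top of the guard's handle, a black upright fin on the guard's top: 60 mm long (tester x), 14 thick (tester y), 42 tall, its top 136 mm above the table. Moves with the guard
- housing_green1: grey connector housing, loose, 0.12 kg, 80 mm long (its x; top 8 mm only 50 long), 34 wide (y), 44 tall, flat sides to grip across; green tag 42 x 28 mm on top. Origin: centre of underside. Starts upright on the tester's deck, length about along tester x, in one of three spots, tester y about -125 or -52 mm (under the guard) or +90 mm (in the guard's path)
- housing_green2: grey connector housing, loose, 0.12 kg, 80 mm long (its x; top 8 mm only 50 long), 34 wide (y), 44 tall, flat sides to grip across; green tag 42 x 28 mm on top. Origin: centre of underside. Starts upright on the tester's deck, length about along tester x, in one of three spots, tester y about -125 or -52 mm (under the guard) or +90 mm (in the guard's path)
- housing_red: grey connector housing, loose, 0.12 kg, 80 mm long (its x; top 8 mm only 50 long), 34 wide (y), 44 tall, flat sides to grip across; red tag 42 x 28 mm on top. Origin: centre of underside. Starts upright on the tester's deck, length about along tester x, in one of three spots, tester y about -125 or -52 mm (under the guard) or +90 mm (in the guard's path)
- tray_pass: fixed white tray with green panels on its top, 124 (x) by 136 mm, 20 tall; left or right on the bench. Origin: underside, midway between its two nests. Nests centred at tray y +37.5 and -37.5 mm, x 0, each 96 (x) by 48 (y) mm inside, floor 8 mm above the table, walls 12 mm above that floor. Wide coloured rim on its -x side
- tray_reject: fixed white tray with red panels on its top, 124 (x) by 136 mm, 20 tall; left or right on the bench. Origin: underside, midway between its two nests. Nests centred at tray y +37.5 and -37.5 mm, x 0, each 96 (x) by 48 (y) mm inside, floor 8 mm above the table, walls 12 mm above that floor. Wide coloured rim on its -x side
- bottle: bystander: white squeeze bottle with a blue cap, 54 mm across, 140 mm tall, standing between the trays; origin under its centre
- screwdriver: bystander: screwdriver 130 mm long lying crosswise on the table between the trays; origin under its middle
- mug: bystander: white mug, 76 mm across, 90 mm tall; origin under its centre
- wrench: bystander: wrench 170 mm long lying on the table; origin under its middle
- reel: bystander: blue terminal reel lying flat, 96 mm across, 30 mm tall; origin under its centre
Mind the look-alikes: they are no part of the job. What is shaped like the tray_reject but pink is not meant. What is shaped like the housing_red but blue is not meant.

How it is judged (in metres and radians):
On the way, in this order (a step that is already met when the one before it is completed fails the run):
1. the guard has been slid open (more than 0.10 m) (value of joint guard above 0.1 m), for 0.1 s.
2. all three housings are seated in nests of the trays of their colour (x of housing_green1 in the frame of tray_pass between -0.03 and 0.03 m and y of housing_green1 in the frame of tray_pass between -0.06 and 0.06 m and z of housing_green1 in the frame of tray_pass between 0.003 and 0.013 m and angle between each of housing_green1, housing_green2, housing_red's own z axis and vertical below 0.1 rad and linear speed of each of housing_green1, housing_green2, housing_red below 0.02 m/s and x of housing_green2 in the frame of tray_pass between -0.03 and 0.03 m and y of housing_green2 in the frame of tray_pass between -0.06 and 0.06 m and z of housing_green2 in the frame of tray_pass between 0.003 and 0.013 m and x of housing_red in the frame of tray_reject between -0.03 and 0.03 m and y of housing_red in the frame of tray_reject between -0.06 and 0.06 m and z of housing_red in the frame of tray_reject between 0.003 and 0.013 m), for 0.2 s.
At the end, for the whole second after the job is handed in: the guard is shut to within 6 mm, and every housing rests upright (within 0.1 rad) and flat on the floor of a nest (within 5 mm in height) of the tray of its tag's colour (all of step 2 and value of joint guard below 0.006 m); the robot touches nothing.
It fails at once if the guard bumps a housing (more than 3 N) (contact force between guard and housing_green1 above 3 N or contact force between guard and housing_green2 above 3 N or contact force between guard and housing_red above 3 N).
It fails at once if a bystander is moved more than 30 mm (distance of any of bottle, screwdriver, mug, wrench, reel from where it was at the start of the episode above 0.03 m).
It also fails if it takes over 72 s, if anything falls off the work surface, if the arm or the gripper's body presses on something with over 40 N, if the wrist force passes 120 N, or if a joint passes its speed limit or range.

### The arm

A 6-joint arm with a two-finger parallel gripper is mounted at the origin on the work surface. World frame = base frame: x ahead of the robot, y to its left, z up, the work surface at z = 0. Lengths are in mm, angles in degrees, forces in N, time in s.
With the tool pointing down it reaches from about 250 to 775 mm from the base axis. Payload 4 kg.
Tool frame: the origin (TCP) lies at the very end of the fingers, on their centre line; the grasp point (between the pads) lies 19 mm behind it (arm.grasp_offset is the distance from the TCP to the grasp point, in mm); z points along the fingers, y is the line along which they close (so a half turn about z gives the same grasp; the last joint's range is limited). The gripper opens to 85 mm and grips with 20 to 120 N. Pads are 22 mm wide; open, the fingers measure 114 mm over their backs; the gripper's body (76 mm by 85 mm) begins 54 mm behind the grasp point. The pads swing forward as they close: fully open they stand 13 mm farther back than shut.
Start: joints at [62.389, 4.996, 78.535, -0, 96.463, -5.907], TCP at [203.403, 511.023, 231.341] pointing down, gripper open.
Joint ranges: [-177.83, 177.83], [-43.37, 116.18], [15.69, 146.23], [-61.86, 241.86], [9.47, 152.12], [-147.06, 147.06]. Speed limits (degrees/s): [159.86, 159.86, 180, 180, 180, 180].

### API

Orientations are given as [roll, pitch, yaw] about the fixed x, y, z axes, in that order (R = Rz(yaw) Ry(pitch) Rx(roll)).
In Python, from station import arm, get_image, calibration, look_for gives the robot as it stands.
- The arm moves only by the tool servo_tool, never from a script. Its argument "plan" is a list of rows, each a list of 7 numbers: the shift along the tool's x, y, z in cm, then the turn, a rotation vector about the tool's x, y, z in degrees, then the opening, from 0 (shut) to 1 (fully open). In form: [[dx, dy, dz, ax, ay, az, claw], ...]. A call has 1 to 8 rows; each row is the pose to reach, as a shift and turn from the pose commanded when the call began, along the tool's axes at that moment; what a row does not reach only later rows make up. A row lasts 1/10 s, in which the tool goes at most 50 mm and 8.59 degrees, less where a joint would pass 70% of its speed; a pose out of reach is approached as far as the arm can. A call with a gripper value outside its range is refused whole. The fingers move at their own pace and stop on an object; the grip force is fixed at half the most. Time passes only in rows, so rows that repeat a pose let the fingers close. It gives the time, the measured TCP pose, the force, the opening and the grip force at its end, in the units of the state.
- arm.get_obs(): the state, without advancing time (a new reading comes with each control period).
- get_image(name): name is "scene" or "side" or "wrist"; returns (picture, depth): 400x640x3 uint8, red, green, blue; 400x640 float32, mm along the optical axis (not along the pixel's ray), 0 where there is no reading.
- calibration(name): a dict with "vertical_fov" (degrees; the focal length in pixels is half the picture's height over the tangent of half this angle, whatever the lens; pixels are square), "cx", "cy" (the principal point, pixels), "position" and "rotation" of the camera in the world. Camera axes: x right, y down, z forward; pixel columns grow to the right and rows downward; lengths in mm; the calibration is good to about 2 mm. The wrist camera is an equidistant fisheye: a pixel r from the principal point sees the ray r / f radians off the axis. A picture is of the moment at which its call begins: read the wrist's pose just before it. calibration takes no time and is no camera call; for the wrist camera it gives the pose at the moment of the call.
- arm.job_done(): hands the job in; it is judged then, once.
Trained networks look in the newest picture that a camera, given by its name, has taken for a name from the list of things; names that differ only in an ending like _2 or _b are one class to them, and where a whole thing is asked for, a point or a joint stands for the part that bears it (a point fixed in the world has none). Each returns a list of dicts, best first, with "p" (0 to 1); they miss things now and then, are a little off and sometimes report something else, mostly with a low value. They report only what shows in the picture. A call takes as long as a camera call. They do not tell look-alikes from the thing itself.
- look_for(camera, target): "centre" ([x, y, z] in mm, in world coordinates, good to about 4 mm: the middle of the surface that is visible of it).
The state is a dict: "clock": time; "joints": joint angles; "qd": joint speeds; "effort": joint torques, N m; "tool_pos": TCP position; "eef_rot": TCP orientation; "force": force on the tool from outside, world axes, zero at the start; "wrist_torque": the same for the moment, N m; "gripper_width": finger opening in mm; "grasp_force": force on a finger pad.
Only numpy, scipy, OpenCV 4.12 (cv2) and the standard library are available. Lean on these libraries where they do the work, as an engineer would, in place of code of your own. Each camera call takes 0.05 s, during which the arm holds its last target. There are 200 camera calls.

## Working session

There is one attempt and no reset: what is moved stays moved. The work goes in short steps, Python scripts to look and compute and a tool call to move; the robot and the scene stay as the last step left them, time stands still between calls to the robot, and variables do not carry over. Pictures are saved under pics/ and viewed, at most 10 in all, crops included, and the job is handed in when it is done.

Besides the shell and the picture viewer there is one more tool, called after "Request:" as name(argument=value, ...), one argument or row to a line, values as JSON. servo_tool: Moves the arm, as the interface text tells. Its arguments: {"type":"object","properties":{"plan":{"type":"array"}},"required":["plan"]}

```bash
mkdir -p pics; ls; cat > h.py <<'E'
import numpy as np, cv2
from station import arm, get_image, calibration, look_for
def cloud(name):
    im,d=get_image(name); c=calibration(name)
    f=200/np.tan(np.radians(c["vertical_fov"])/2)
    v,u=np.mgrid[0:400,0:640]
    x=(u-c["cx"])/f; y=(v-c["cy"])/f
    P=np.stack([x*d,y*d,d],-1)@np.array(c["rotation"]).T+np.array(c["position"])
    P[d==0]=np.nan
    return im,P
def save(im,n): cv2.imwrite(f"pics/{n}.png",im[:,:,::-1])
E
python3 - <<'E'
from h import *
for n in ["scene","side"]:
    im,P=cloud(n); save(im,n); np.savez(n,im=im,P=P)
    c=calibration(n); print(n,np.round(c["position"]),c["vertical_fov"],c["cx"],c["cy"])
    for t in ["housing_green1","housing_red","tray_pass","tray_reject","guard_handle","station","bottle","mug","reel","wrench","screwdriver"]:
        print(t,[(np.round(r["centre"]).tolist(),round(r["p"],2)) for r in look_for(n,t)])
E
```

```text
picsTraceback (most recent call last):
  File "<stdin>", line 3, in <module>
  File "h.py", line 8, in cloud
    P=np.stack([x*d,y*d,d],-1)@np.array(c["rotation"]).T+np.array(c["position"])
      ~~~~~~~~~~~~~~~~~~~~~~~~~~~~~~~~~~~~~~~~~~~~~~~~~~^~~~~~~~~~~~~~~~~~~~~~~~
ValueError: operands could not be broadcast together with shapes (400,640) (3,)
```

```bash
sed -i 's/np.array(c\["rotation"\])/rot(c["rotation"])/' h.py; cat >> h.py <<'E'
from scipy.spatial.transform import Rotation as R
def rot(r):
    r=np.array(r,float)
    return r if r.shape==(3,3) else R.from_euler("xyz",r,degrees=True).as_matrix()
E
python3 - <<'E'
from h import *
print(calibration("scene"))
for n in ["scene","side"]:
    im,P=cloud(n); save(im,n); np.savez(n,im=im,P=P)
    print(n, "table z med",np.nanmedian(P[...,2]))
    for t in ["housing_green1","housing_red","tray_pass","tray_reject","guard_handle","station","bottle","mug","reel","wrench","screwdriver"]:
        print(t,[(np.round(r["centre"]).tolist(),round(r["p"],2)) for r in look_for(n,t)])
E
```

```text
{'vertical_fov': 46.35312108307968, 'cx': 325.94802308887756, 'cy': 195.85011194347388, 'position': array([1800.76046072,  -75.9198946 , 1062.40964789]), 'rotation': array([-126.19730774,   -0.68654132,   88.43678283])}
scene table z med -0.6536926877020051
housing_green1 []
housing_red [([677.0, 88.0, 67.0], 0.7), ([721.0, 288.0, 32.0], 0.67)]
tray_pass [([374.0, -246.0, 12.0], 0.85), ([654.0, -60.0, 94.0], 0.73), ([373.0, 234.0, 14.0], 0.55)]
tray_reject [([372.0, 238.0, 14.0], 0.87), ([225.0, 397.0, 10.0], 0.72)]
guard_handle [([655.0, -61.0, 97.0], 0.76)]
station [([677.0, -63.0, 67.0], 0.81)]
bottle [([417.0, -68.0, 71.0], 0.69)]
mug []
reel [([451.0, -500.0, 26.0], 0.67)]
wrench [([625.0, -401.0, 11.0], 0.52)]
screwdriver [([465.0, 66.0, 26.0], 0.44)]
side table z med -0.6794987086292394
housing_green1 [([637.0, -124.0, 46.0], 0.49), ([374.0, -256.0, 16.0], 0.24)]
housing_red [([706.0, 271.0, 38.0], 0.81), ([653.0, 78.0, 64.0], 0.7), ([369.0, 226.0, 14.0], 0.2)]
tray_pass [([374.0, -255.0, 12.0], 0.71)]
tray_reject [([371.0, 227.0, 14.0], 0.75), ([227.0, 393.0, 12.0], 0.71)]
guard_handle [([643.0, -70.0, 97.0], 0.81)]
station [([646.0, -124.0, 91.0], 0.69)]
bottle [([401.0, -88.0, 77.0], 0.83)]
mug [([595.0, 421.0, 61.0], 0.71), ([401.0, -84.0, 76.0], 0.67)]
reel [([442.0, -509.0, 27.0], 0.59)]
wrench [([618.0, -399.0, 3.0], 0.56)]
screwdriver [([453.0, 66.0, 17.0], 0.58)]
```

View pics/scene.png

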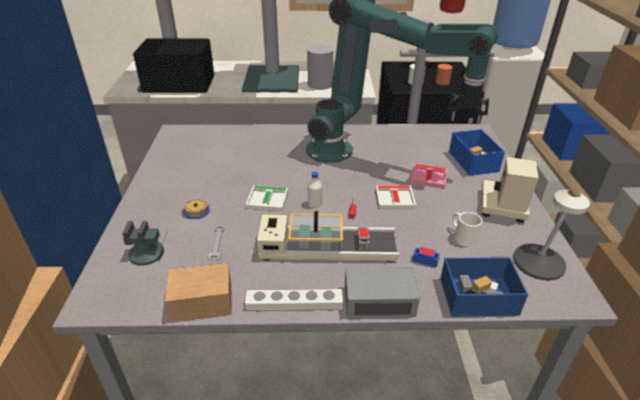

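View pics/side.png

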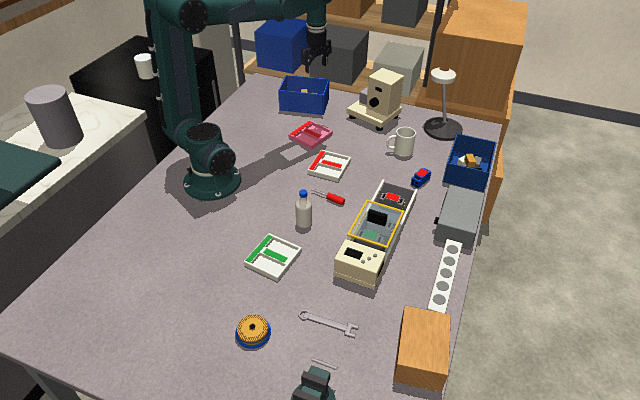

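```bash
cat > seg.py <<'E'
from h import *
for n in ["scene","side"]:
    d=np.load(n+".npz"); im=d["im"]; P=d["P"]
    hsv=cv2.cvtColor(im,cv2.COLOR_RGB2HSV).astype(int); H,S,V=hsv[...,0],hsv[...,1],hsv[...,2]
    M={"red":((H<6)|(H>174))&(S>170)&(V>120),"green":(H>45)&(H<80)&(S>110)&(V>60),"yellow":(H>18)&(H<32)&(S>140)&(V>120),
       "white":(S<40)&(V>170),"dark":(V<60)}
    for k,m in M.items():
        m=m&(P[...,0]>250)&(P[...,0]<800)&(abs(P[...,1])<450)&(P[...,2]>5)
        nn,L,st,c=cv2.connectedComponentsWithStats(m.astype(np.uint8))
        for i in range(1,nn):
            if st[i,4]<25: continue
            q=P[L==i]; lo,hi=np.nanpercentile(q,[3,97],axis=0); r=cv2.minAreaRect(q[:,:2].astype(np.float32))
            print(n,k,st[i,4],np.round(c[i]),"med",np.round(np.nanmedian(q,0)),"lo",np.round(lo),"hi",np.round(hi),"rect",np.round(r[0]),np.round(r[1]),round(r[2]))
E
python3 seg.py
```

```text
scene red 33 [395. 196.] med [381. 239.  21.] lo [350. 233.  14.] hi [405. 245.  24.] rect [377. 240.] [60. 14.] 0
scene red 55 [352. 211.] med [475.  67.  23.] lo [438.  59.  12.] hi [491.  77.  27.] rect [464.  68.] [15. 62.] 86
scene red 47 [363. 232.] med [652.  88.  74.] lo [634.  77.  70.] hi [668.  98.  78.] rect [651.  87.] [38. 23.] 1
scene red 53 [426. 251.] med [713. 287.  44.] lo [698. 270.  39.] hi [725. 303.  49.] rect [712. 287.] [35. 27.] 76
scene green 35 [267. 197.] med [ 381. -248.   20.] lo [ 349. -256.   17.] hi [ 409. -241.   24.] rect [ 378. -248.] [12. 65.] 80
scene yellow 103 [315. 238.] med [702. -75.  93.] lo [ 632. -152.   36.] hi [710.  21.  97.] rect [663. -65.] [176.  96.] 90
scene white 88 [316. 185.] med [412. -63.  94.] lo [396. -84.  81.] hi [423. -46. 109.] rect [410. -63.] [24. 47.] 31
scene white 458 [266. 199.] med [ 382. -258.   10.] lo [ 327. -316.    5.] hi [ 436. -180.   23.] rect [ 366. -248.] [138. 146.] 82
scene white 396 [395. 198.] med [385. 234.  10.] lo [329. 173.   5.] hi [433. 303.  22.] rect [373. 238.] [143. 132.] 85
scene white 7
[... 3077 characters left out ...]
-245.   87.] hi [ 694. -183.   94.] rect [ 637. -210.] [ 80. 121.] 84
side white 259 [329. 322.] med [ 621. -400.    8.] lo [ 531. -412.    5.] hi [ 688. -383.   12.] rect [ 610. -400.] [165.  37.] 1
side dark 238 [377. 217.] med [642. -71. 121.] lo [614. -76.  97.] hi [670. -62. 139.] rect [641. -68.] [19. 59.] 87
side dark 57 [370. 245.] med [ 646. -120.   42.] lo [ 589. -127.   27.] hi [ 684. -104.   54.] rect [ 649. -115.] [ 52. 123.] 68
side dark 121 [353. 253.] med [ 617. -209.   92.] lo [ 594. -223.   87.] hi [ 638. -195.   96.] rect [ 616. -208.] [30. 48.] 89
side dark 26 [380. 268.] med [ 701. -209.   64.] lo [ 700. -232.   48.] hi [ 702. -186.   73.] rect [ 701. -208.] [48.  2.] 87
```

```bash
cat > fit.py <<'E'
from h import *
D=[np.load(n+".npz") for n in ["scene","side"]]
def box(c,r,z0,z1,name):
    for tag,ds in (("scene",D[:1]),("side",D[1:]),("both",D)):
        Q=np.concatenate([d["P"].reshape(-1,3) for d in ds]); Q=Q[(abs(Q[:,0]-c[0])<r[0])&(abs(Q[:,1]-c[1])<r[1])&(Q[:,2]>z0)&(Q[:,2]<z1)][:,:2]
        best=None
        for a in np.arange(-15,15.1,.5):
            t=np.radians(a); Rm=np.array([[np.cos(t),-np.sin(t)],[np.sin(t),np.cos(t)]])
            q=Q@Rm; lo,hi=np.percentile(q,[2,98],axis=0); s=np.prod(hi-lo)
            if best is None or s<best[0]: best=(s,a,Rm@((lo+hi)/2),hi-lo)
        print(name,tag,len(Q),"yaw",best[1],"c",np.round(best[2],1),"size",np.round(best[3],1))
box((372,-246),(100,100),12,28,"pass")
box((372,238),(100,100),12,28,"reject")
box((652,88),(50,45),66,82,"redhousing")
box((642,-30),(80,240),33,105,"station")
s=arm.get_obs(); print(s["clock"],s["tool_pos"],s["eef_rot"],s["gripper_width"]); print(rot(s["eef_rot"]).round(3))
# rails
for d in D:
    P=d["P"].reshape(-1,3)
    for x0 in (588,709):
        q=P[(abs(P[:,0]-x0)<10)&(abs(P[:,2]-40)<4)&(P[:,1]>25)&(P[:,1]<195)]
        print("rail",x0,len(q),np.degrees(np.arctan(np.polyfit(q[:,1],q[:,0],1)[0])),np.median(q,0))
E
python3 fit.py
```

```text
pass scene 449 yaw -7.5 c [ 372.  -248.5] size [126.7 133.5]
pass side 860 yaw -7.0 c [ 370.4 -248.6] size [123.1 135.2]
pass both 1309 yaw -7.0 c [ 371.2 -248.7] size [124.8 134.9]
reject scene 452 yaw -1.5 c [369. 238.] size [131.  134.4]
reject side 497 yaw 0.5 c [368.4 237.4] size [122.1 138.3]
reject both 949 yaw 0.0 c [369.4 237.8] size [127.3 136. ]
redhousing scene 129 yaw -4.5 c [656.5  87.1] size [54.9 32.2]
redhousing side 155 yaw -0.5 c [650.9  86.8] size [68.8 35.8]
redhousing both 284 yaw -4.5 c [651.1  86.7] size [68.  34.4]
station scene 3787 yaw -2.0 c [645.5 -38.2] size [129.2 411.3]
station side 3922 yaw -2.0 c [642.7 -42.5] size [126.4 416.4]
station both 7709 yaw -1.5 c [644.3 -41.7] size [128.9 416.6]
1.25 [203.39964355 511.03618213 231.34265971] [ 1.79992217e+02 -1.04418399e-03  1.58298288e+02] 85.53491919560554
[[-0.929  0.37   0.   ]
 [ 0.37   0.929  0.   ]
 [ 0.     0.    -1.   ]]
rail 588 92 2.105068387646508 [589.26535968 131.01637562  39.29047862]
rail 709 120 2.498775322362812 [709.87870861 108.02528631  38.71326322]
rail 588 53 1.5416530157693291 [587.50214616 127.69743719  40.12651699]
rail 709 79 2.0434594285649945 [708.29876325 109.79262204  39.70051844]
```

```bash
cat > plan.py <<'E'
from h import *
def plan(targets,start=None):
    """targets: (x,y,z,yaw) of successive calls; prints tool-frame shift (cm) and rotvec (deg)"""
    s=arm.get_obs()
    if start is None: p,Rm=np.array(s["tool_pos"]),rot(s["eef_rot"])
    else: p,Rm=np.array(start[:3],float),rot([180,0,start[3]])
    print("t",round(s["clock"],2),"at",np.round(s["tool_pos"],1),np.round(s["eef_rot"],2),"w",round(s["gripper_width"],1),"F",np.round(s["force"],1))
    for t in targets:
        T=rot([180,0,t[3]]); d=np.round(Rm.T@(np.array(t[:3])-p)/10,2); w=np.round(R.from_matrix(Rm.T@T).as_rotvec(degrees=True),1)
        print(t,d.tolist(),w.tolist(),"rows",np.ceil(max(np.linalg.norm(d)/5,np.linalg.norm(w)/8.59)))
        p=p+Rm@d*10; Rm=Rm@R.from_rotvec(w,degrees=True).as_matrix()
E
python3 -c "
from plan import *
plan([(440,290,200,170),(652,87,150,177.5),(652,87,45,177.5),(652,87,150,177.5),(520,150,120,180),(369,238-37.5,110,180),(369,238-37.5,25,180)])"
```

```text
t 1.25 at [203.4 511.  231.3] [179.99  -0.   158.3 ] w 85.5 F [ 0.3 -1.  -0.1]
(440, 290, 200, 170) [-30.16, -11.79, 3.13] [0.0, -0.0, -11.7] rows 7.0
(652, 87, 150, 177.5) [-24.4, -16.31, 5.0] [0.0, 0.0, -7.5] rows 6.0
(652, 87, 45, 177.5) [-0.0, 0.0, 10.5] [0.0, 0.0, -0.0] rows 3.0
(652, 87, 150, 177.5) [-0.0, 0.0, -10.5] [0.0, 0.0, -0.0] rows 3.0
(520, 150, 120, 180) [13.46, 5.72, 3.0] [0.0, 0.0, -2.5] rows 3.0
(369, 200.5, 110, 180) [15.1, 5.05, 1.0] [0.0, 0.0, -0.0] rows 4.0
(369, 200.5, 25, 180) [0.0, -0.0, 8.5] [0.0, 0.0, -0.0] rows 2.0
```

Request:
servo_tool(
  plan=[
    [-30.16,-11.79,3.13,0,0,-11.7,1],
    [-30.16,-11.79,3.13,0,0,-11.7,1],
    [-30.16,-11.79,3.13,0,0,-11.7,1],
    [-30.16,-11.79,3.13,0,0,-11.7,1],
    [-30.16,-11.79,3.13,0,0,-11.7,1],
    [-30.16,-11.79,3.13,0,0,-11.7,1],
    [-30.16,-11.79,3.13,0,0,-11.7,1],
    [-30.16,-11.79,3.13,0,0,-11.7,1],
  ],
)

```text
clock: 2.05
tool_pos: [442.3, 286.9, 199.2]
eef_rot: [-179.9, 0.0, 169.7]
force: [-0.5, 0.5, -0.2]
gripper_width: 85.7
grasp_force: 0.0
```

Request:
servo_tool(
  plan=[
    [-24.4,-16.31,5,0,0,-7.5,1],
    [-24.4,-16.31,5,0,0,-7.5,1],
    [-24.4,-16.31,5,0,0,-7.5,1],
    [-24.4,-16.31,5,0,0,-7.5,1],
    [-24.4,-16.31,5,0,0,-7.5,1],
    [-24.4,-16.31,5,0,0,-7.5,0.9],
    [-24.4,-16.31,5,0,0,-7.5,0.8],
    [-24.4,-16.31,5,0,0,-7.5,0.8],
  ],
)

```text
clock: 2.85
tool_pos: [651.9, 87.0, 148.8]
eef_rot: [180.0, -0.1, 177.4]
force: [0.2, 0.3, 0.2]
gripper_width: 68.9
grasp_force: 0.0
```

```bash
python3 -c "
from plan import *
im,d=get_image('wrist'); save(im,'w1'); c=calibration('wrist'); print(c); np.savez('w1',im=im,d=d,p=c['position'],r=c['rotation'])
plan([(652,87,45,177.5)])"
```

```text
{'vertical_fov': 65.70646984690485, 'cx': 321.10471518807526, 'cy': 205.05610628883016, 'position': array([571.48423867,  92.11122891, 291.0884745 ]), 'rotation': array([ 1.61825913e+02, -7.16025076e-02,  8.74650405e+01])}
t 2.9 at [651.6  88.  149.8] [ 1.7995e+02 -6.0000e-02  1.7752e+02] w 68.2 F [ 0.1 -0.4  0.1]
(652, 87, 45, 177.5) [-0.05, -0.1, 10.48] [0.1, -0.1, 0.0] rows 3.0
```

View pics/w1.png

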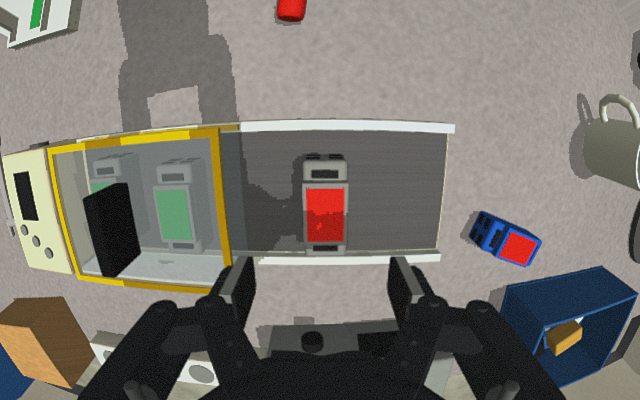

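```bash
cat > wr.py <<'E'
from h import *
def wcloud(im,d,p,r,fov=65.70646984690485,cx=321.1047,cy=205.056):
    f=200/np.tan(np.radians(fov)/2); v,u=np.mgrid[0:400,0:640].astype(float); a,b=u-cx,v-cy
    rr=np.hypot(a,b)+1e-9; th=rr/f
    D=np.stack([np.sin(th)*a/rr,np.sin(th)*b/rr,np.cos(th)],-1)@rot(r).T
    P=np.array(p)+D*(d/np.cos(th))[...,None]; P[d==0]=np.nan
    return D,P
def wtag(im,D,P,p,zt=74,show=True):
    hsv=cv2.cvtColor(im,cv2.COLOR_RGB2HSV).astype(int); H,S,V=hsv[...,0],hsv[...,1],hsv[...,2]
    for k,m in {"red":((H<6)|(H>174))&(S>150)&(V>120),"green":(H>45)&(H<80)&(S>60)&(V>60)}.items():
        nn,L,st,c=cv2.connectedComponentsWithStats(m.astype(np.uint8))
        for i in range(1,nn):
            if st[i,4]<200: continue
            dd=D[L==i]; q=np.array(p)+dd*((zt-p[2])/dd[:,2])[:,None]
            r=cv2.minAreaRect(q[:,:2].astype(np.float32))
            print(k,st[i,4],np.round(c[i]),"ray@z",np.round(r[0],1),np.round(r[1],1),round(r[2],1),"depth med",np.round(np.nanmedian(P[L==i],0),1))
E
python3 -c "
from wr import *
a=np.load('w1.npz'); D,P=wcloud(a['im'],a['d'],a['p'],a['r']); wtag(a['im'],D,P,a['p'])
hsv=cv2.cvtColor(a['im'],cv2.COLOR_RGB2HSV)
m=(P[...,2]>130)&(P[...,2]<142)&(P[...,1]<20)&(P[...,0]>600)&(P[...,0]<690); q=P[m]; print('handle',m.sum(),np.median(q,0),np.percentile(q,[2,98],axis=0))
m=(abs(P[...,2]-40)<3)&(P[...,1]>40)&(P[...,1]<140);
for lo,hi in((570,610),(690,725)):
  q=P[m&(P[...,0]>lo)&(P[...,0]<hi)]; print(len(q),np.percentile(q[:,0],[5,50,95]))
"
```

```text
red 459 [291.   8.] ray@z [498.7  74.6] [19.5 13.3] 85.0 depth med [480.9  71.   23. ]
red 1941 [325. 215.] ray@z [651.2  91.6] [27.5 41.6] 87.9 depth med [650.1  91.5  74.3]
red 686 [517. 248.] ray@z [692.6 267.2] [36.2 23.8] 67.9 depth med [708.6 290.1  44.4]
green 260 [36. 13.] ray@z [ 432.5 -180.1] [17.8 31.3] 82.5 depth med [ 399.1 -248.1   19.9]
green 1431 [174. 214.] ray@z [646.  -30.7] [28.1 41.9] 88.0 depth med [638.6 -19.2  93.5]
handle 1439 [637.89479984 -59.85276255 135.03729448] [[611.21791732 -69.06366434 130.36736856]
 [668.33683427 -54.94557417 136.59889637]]
1187 [581.25615189 585.58120794 589.42713401]
955 [702.43702836 706.89180992 711.82703002]
```

Request:
servo_tool(
  plan=[
    [-0.05,0,5,0,0,0,0.8],
    [-0.05,0,10.5,0,0,0,0.8],
    [-0.05,0,10.5,0,0,0,0.8],
    [-0.05,0,10.5,0,0,0,0.8],
    [-0.05,0,10.5,0,0,0,0],
    [-0.05,0,10.5,0,0,0,0],
    [-0.05,0,10.5,0,0,0,0],
    [-0.05,0,10.5,0,0,0,0],
  ],
)

```text
clock: 3.7
tool_pos: [655.0, 87.2, 49.4]
eef_rot: [179.9, 0.4, 177.5]
force: [0.3, 0.3, 5.7]
gripper_width: 32.8
grasp_force: 61.8
```

Request:
servo_tool(
  plan=[
    [0,0,-3,0,0,0,0],
    [0,0,-7,0,0,0,0],
    [0,0,-7,0,0,0,0],
    [0,0,-7,0,0,0,0],
  ],
)

```text
clock: 4.1
tool_pos: [653.9, 86.9, 118.1]
eef_rot: [180.0, 0.3, 177.5]
force: [-0.6, 0.9, -0.8]
gripper_width: 32.8
grasp_force: 60.9
```

```bash
python3 -c "
from plan import *
plan([(369,200.5,110,180),(369,200.5,30,180)])"
```

```text
t 4.1 at [653.9  86.9 118.1] [179.97   0.32 177.49] w 32.8 F [-0.6  0.9 -0.8]
(369, 200.5, 110, 180) [28.96, 10.1, 0.65] [0.0, 0.3, -2.5] rows 7.0
(369, 200.5, 30, 180) [0.01, -0.0, 8.0] [0.0, 0.0, -0.0] rows 2.0
```

Request:
servo_tool(
  plan=[
    [28.96,10.1,0.65,0,0,-2.5,0],
    [28.96,10.1,0.65,0,0,-2.5,0],
    [28.96,10.1,0.65,0,0,-2.5,0],
    [28.96,10.1,0.65,0,0,-2.5,0],
    [28.96,10.1,0.65,0,0,-2.5,0],
    [28.96,10.1,0.65,0,0,-2.5,0],
    [28.96,10.1,0.65,0,0,-2.5,0],
    [28.96,10.1,0.65,0,0,-2.5,0],
  ],
)

```text
clock: 4.9
tool_pos: [365.9, 200.6, 107.5]
eef_rot: [-180.0, -0.1, -179.9]
force: [0.3, -0.1, -0.3]
gripper_width: 33.1
grasp_force: 60.8
```

Request:
servo_tool(
  plan=[
    [0,0,3,0,0,0,0],
    [0,0,6,0,0,0,0],
    [0,0,6,0,0,0,0],
    [0,0,6,0,0,0,0],
  ],
)

```text
clock: 5.3
tool_pos: [368.2, 199.9, 48.2]
eef_rot: [-180.0, -0.1, 179.9]
force: [0.1, 0.8, -1.0]
gripper_width: 33.2
grasp_force: 60.8
```

```bash
python3 -c "
from wr import *
from plan import plan
c=calibration('wrist'); im,d=get_image('wrist'); save(im,'w2'); D,P=wcloud(im,d,c['position'],c['rotation'])
plan([(369,200.5,27,180)])
z=arm.get_obs()['tool_pos'][2]-19+44; wtag(im,D,P,c['position'],z)"
```

```text
t 5.35 at [369.1 200.4  49.4] [1.7999e+02 7.0000e-02 1.7994e+02] w 33.3 F [ 0.5  0.3 -0.3]
(369, 200.5, 27, 180) [0.01, 0.01, 2.24] [0.0, 0.1, -0.1] rows 1.0
red 865 [626.  13.] ray@z [218.  370.2] [23.  48.5] 20.3 depth med [179.3 455.7  18. ]
red 1793 [593.  59.] ray@z [249.1 335.3] [15.1 54.2] 72.8 depth med [233.4 398.4  19.5]
red 6169 [384. 160.] ray@z [307.8 228.9] [84.1 11.9] 89.5 depth med [317.  235.9  19.4]
red 2754 [390. 233.] ray@z [343.9 228.6] [14.7 46.1] 89.3 depth med [361.1 242.9  19.4]
red 4852 [321. 282.] ray@z [363.1 200.7] [27.4 40.9] 89.9 depth med [362.1 200.7  72.3]
red 298 [158. 317.] ray@z [390.5 115. ] [11.5 19.3] 79.0 depth med [432.9  75.3  22.4]
```

View pics/w2.png

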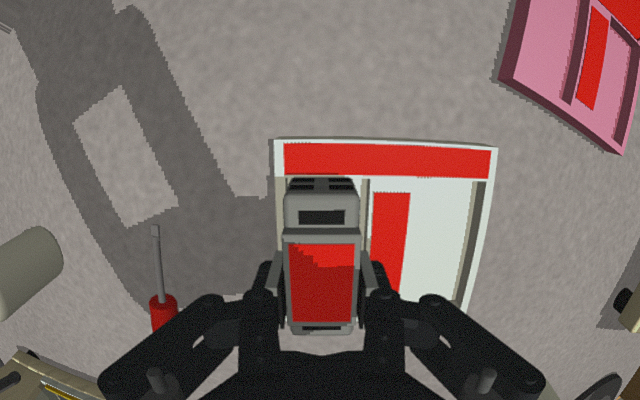

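Request:
servo_tool(
  plan=[
    [-0.6,-0.08,0,0,0,0,0],
    [-0.6,-0.08,1,0,0,0,0],
    [-0.6,-0.08,1.6,0,0,0,0],
    [-0.6,-0.08,1.9,0,0,0,0],
    [-0.6,-0.08,1.9,0,0,0,0],
    [-0.6,-0.08,1.9,0,0,0,0],
  ],
)

```text
clock: 5.95
tool_pos: [373.4, 199.7, 29.4]
eef_rot: [-180.0, -0.0, -180.0]
force: [0.7, 0.8, -0.6]
gripper_width: 32.9
grasp_force: 60.8
```

Request:
servo_tool(
  plan=[
    [0,0,0.1,0,0,0,0.6],
    [0,0,0.1,0,0,0,0.6],
    [0,0,0.1,0,0,0,0.6],
    [0,0,-3,0,0,0,0.6],
    [0,0,-8,0,0,0,0.6],
    [0,0,-12,0,0,0,0.6],
    [0,0,-12,0,0,0,0.6],
    [0,0,-12,0,0,0,0.6],
  ],
)

```text
clock: 6.75
tool_pos: [374.3, 200.0, 150.9]
eef_rot: [179.9, 0.2, 180.0]
force: [0.2, -0.7, -0.4]
gripper_width: 50.9
grasp_force: 0.0
```

```bash
python3 -c "
from wr import *
from plan import plan
c=calibration('wrist'); im,d=get_image('wrist'); save(im,'w3'); D,P=wcloud(im,d,c['position'],c['rotation'])
plan([(638,-64,180,178),(638,-64,112,178)])
wtag(im,D,P,c['position'],52)"
```

```text
t 6.8 at [373.3 199.6 149.2] [-1.8e+02 -1.0e-02  1.8e+02] w 51.2 F [-0.1  0.4  0.3]
(638, -64, 180, 178) [-26.47, -26.36, -3.08] [-0.0, -0.0, 2.0] rows 8.0
(638, -64, 112, 178) [0.0, 0.0, 6.8] [-0.0, -0.0, -0.0] rows 2.0
red 864 [542.  19.] ray@z [191.9 402.6] [85.4 15.9] 72.9 depth med [179.1 432.3  19.5]
red 1256 [520.  59.] ray@z [238.  375.7] [19.5 70.2] 73.1 depth med [232.2 398.7  19.4]
red 2568 [365. 133.] ray@z [314.3 237.5] [108.6  15.2] 89.2 depth med [317.1 239.7  19.5]
red 1819 [365. 194.] ray@z [365.9 236.9] [18.7 69.2] 89.6 depth med [373.5 241.6  19.4]
red 1647 [321. 200.] ray@z [369.6 200.5] [27.4 41. ] 89.9 depth med [369.1 200.9  51.4]
red 904 [202. 270.] ray@z [438.4  88.4] [20.5 56.4] 80.7 depth med [455.9  74.9  22.4]
green 362 [ 14. 162.] ray@z [ 318.4 -165.9] [70.6 15.8] 82.0 depth med [ 322.1 -212.3   19.3]
green 378 [ 10. 200.] ray@z [ 367.1 -192.5] [20.1 70.3] 81.7 depth med [ 376.1 -245.6   19.2]
```

Request:
servo_tool(
  plan=[
    [-26.5,-26.4,-3,0,0,2,0.6],
    [-26.5,-26.4,-3,0,0,2,0.6],
    [-26.5,-26.4,-3,0,0,2,0.6],
    [-26.5,-26.4,-3,0,0,2,0.6],
    [-26.5,-26.4,-3,0,0,2,0.6],
    [-26.5,-26.4,-3,0,0,2,0.6],
    [-26.5,-26.4,-3,0,0,2,0.6],
    [-26.5,-26.4,-3,0,0,2,0.6],
  ],
)

```text
clock: 7.6
tool_pos: [639.5, -67.6, 176.1]
eef_rot: [-180.0, -0.2, 177.8]
force: [0.1, -0.1, 0.2]
gripper_width: 51.2
grasp_force: 0.0
```

Request:
servo_tool(
  plan=[
    [0,0,0,0,0,0,0.6],
    [0,0,0,0,0,0,0.6],
  ],
)

```text
clock: 7.8
tool_pos: [637.5, -64.3, 176.6]
eef_rot: [179.9, -0.3, 178.0]
force: [-0.1, -0.2, -0.5]
gripper_width: 51.6
grasp_force: 0.0
```

```bash
python3 -c "
from wr import *
from plan import plan
c=calibration('wrist'); im,d=get_image('wrist'); save(im,'w4'); D,P=wcloud(im,d,c['position'],c['rotation'])
plan([(638,-64,110,178)])
wtag(im,D,P,c['position'],74)
m=(P[...,2]>131)&(P[...,2]<140)&(P[...,1]<0)&(P[...,1]>-110)&(P[...,0]>600)&(P[...,0]<690); q=P[m]; print('handle',m.sum(),np.median(q,0),cv2.minAreaRect(q[:,:2].astype(np.float32)))"
```

```text
t 7.85 at [637.3 -63.6 177.3] [179.93  -0.24 178.01] w 51.0 F [-0.4 -0.1 -0.4]
(638, -64, 110, 178) [-0.1, -0.04, 6.73] [0.1, -0.2, 0.0] rows 2.0
red 875 [447.  21.] ray@z [480.5  45.8] [19.5 40.8] 81.3 depth med [466.5  67.9  22.7]
red 309 [587. 240.] ray@z [692.9 251. ] [36.6 23.6] 67.5 depth med [709.6 289.1  43.5]
green 1544 [275. 203.] ray@z [ 634.6 -102.1] [27.7 41.5] 88.3 depth med [627.8 -98.9  92.6]
green 1526 [359. 213.] ray@z [645.6 -31.6] [27.8 41.3] 87.4 depth med [638.4 -33.9  92.6]
handle 1761 [636.12761324 -63.99502386 134.45760821] ((640.00927734375, -64.18379211425781), (14.581679344177246, 59.54889678955078), 87.16605377197266)
```

View pics/w4.png

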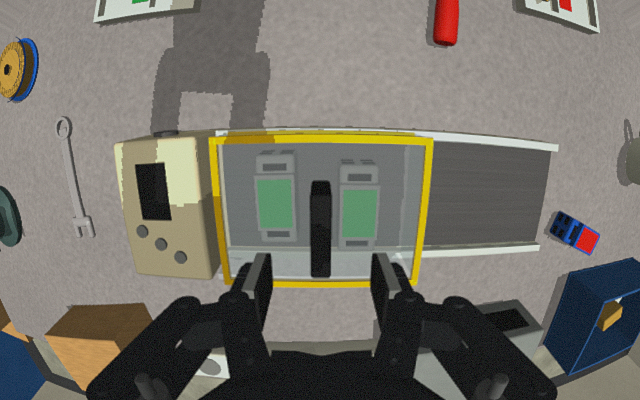

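Request:
servo_tool(
  plan=[
    [-0.2,-0.05,3,0,0,0,0.6],
    [-0.2,-0.05,6.6,0,0,0,0.6],
    [-0.2,-0.05,6.6,0,0,0,0.6],
    [-0.2,-0.05,6.6,0,0,0,0],
    [-0.2,-0.05,6.6,0,0,0,0],
    [-0.2,-0.05,6.6,0,0,0,0],
    [-0.2,-0.05,6.6,0,0,0,0],
    [-0.2,-0.05,6.6,0,0,0,0],
  ],
)

```text
clock: 8.65
tool_pos: [641.8, -64.8, 116.7]
eef_rot: [180.0, 0.3, 178.0]
force: [-1.9, 1.6, 6.1]
gripper_width: 12.5
grasp_force: 61.9
```

Request:
servo_tool(
  plan=[
    [0,1,0,0,0,0,0],
    [0,2.5,0,0,0,0,0],
    [0,4.5,0,0,0,0,0],
    [0,6.5,0,0,0,0,0],
    [0,8.5,0,0,0,0,0],
    [0,10.5,0,0,0,0,0],
    [0,12,0,0,0,0,0],
    [0,12,0,0,0,0,0],
  ],
)

```text
clock: 9.45
tool_pos: [646.6, 57.1, 116.7]
eef_rot: [179.9, 0.4, 178.1]
force: [1.1, 2.8, 5.8]
gripper_width: 12.5
grasp_force: 61.9
```

Request:
servo_tool(
  plan=[
    [0,1,0,0,0,0,0],
    [0,2,0,0,0,0,0],
    [0,3,0,0,0,0,0],
    [0,3.5,0,0,0,0,0],
    [0,3.5,0,0,0,0,0],
  ],
)

```text
clock: 9.95
tool_pos: [647.9, 90.2, 116.7]
eef_rot: [180.0, 0.4, 178.0]
force: [-0.1, 1.5, 5.0]
gripper_width: 12.6
grasp_force: 61.9
```

Request:
servo_tool(
  plan=[
    [0,0.2,0,0,0,0,0],
    [0,0.4,0,0,0,0,0],
    [0,0.4,0,0,0,0,0],
  ],
)

```text
clock: 10.25
tool_pos: [648.0, 93.1, 116.7]
eef_rot: [-180.0, 0.3, 178.0]
force: [0.4, -1.8, 5.7]
gripper_width: 12.4
grasp_force: 61.9
```

Request:
servo_tool(
  plan=[
    [0,0.2,0,0,0,0,0],
    [0,0.4,0,0,0,0,0],
    [0,0.4,0,0,0,0,0],
  ],
)

```text
clock: 10.55
tool_pos: [648.1, 97.0, 116.8]
eef_rot: [-179.9, 0.4, 178.0]
force: [0.5, -2.0, 6.3]
gripper_width: 12.7
grasp_force: 61.9
```

Request:
servo_tool(
  plan=[
    [0,0.2,0,0,0,0,0],
    [0,0.4,0,0,0,0,0],
    [0,0.4,0,0,0,0,0],
  ],
)

```text
clock: 10.85
tool_pos: [648.3, 101.0, 116.7]
eef_rot: [-179.9, 0.3, 178.0]
force: [0.6, -2.6, 6.3]
gripper_width: 12.2
grasp_force: 61.9
```

Request:
servo_tool(
  plan=[
    [0,0,0,0,0,0,0.6],
    [0,0,0,0,0,0,0.6],
    [0,0,0,0,0,0,0.6],
    [0,0,-5,0,0,0,0.6],
    [0,0,-6.5,0,0,0,0.6],
    [0,0,-6.5,0,0,0,0.6],
  ],
)

```text
clock: 11.45
tool_pos: [648.6, 102.3, 183.5]
eef_rot: [179.9, 0.5, 178.0]
force: [-0.7, -0.3, -0.3]
gripper_width: 51.3
grasp_force: 0.0
```

```bash
python3 -c "
from plan import plan
plan([(645.6,-31.6,175,178)])"
```

```text
t 11.45 at [648.6 102.3 183.5] [179.93   0.53 178.01] w 51.3 F [-0.7 -0.3 -0.3]
(645.6, -31.6, 175, 178) [-0.16, -13.39, 0.83] [0.1, 0.5, 0.0] rows 3.0
```

Request:
servo_tool(
  plan=[
    [0,-13.4,0.5,0,0,0,0.6],
    [0,-13.4,0.5,0,0,0,0.6],
    [0,-13.4,0.5,0,0,0,0.6],
    [0,-13.4,0.5,0,0,0,0.6],
    [0,-13.4,0.5,0,0,0,0.6],
  ],
)

```text
clock: 11.95
tool_pos: [641.2, -32.4, 172.0]
eef_rot: [179.9, -0.1, 177.9]
force: [-0.4, 0.6, 0.2]
gripper_width: 51.3
grasp_force: 0.0
```

```bash
python3 -c "
from wr import *
from plan import plan
c=calibration('wrist'); im,d=get_image('wrist'); save(im,'w5'); D,P=wcloud(im,d,c['position'],c['rotation'])
plan([(645.6,-31.6,49,178)])
wtag(im,D,P,c['position'],74)
m=(P[...,2]>131)&(P[...,2]<140)&(P[...,1]<140)&(P[...,1]>60)&(P[...,0]>600)&(P[...,0]<690); q=P[m]; print('handle',m.sum(),cv2.minAreaRect(q[:,:2].astype(np.float32)))"
```

```text
t 12.0 at [641.4 -31.4 172.4] [ 1.7994e+02 -9.0000e-02  1.7799e+02] w 51.1 F [ 0.2  1.4 -0.8]
(645.6, -31.6, 49, 178) [-0.44, -0.02, 12.34] [0.1, -0.1, -0.0] rows 3.0
red 801 [419.  16.] ray@z [485.8  50.7] [19.8 32.9] 81.1 depth med [470.6  67.8  22.6]
red 364 [575. 241.] ray@z [693.  254.3] [35.8 23.6] 67.8 depth med [709.4 289.5  43.4]
green 1575 [236. 202.] ray@z [ 634.5 -102.1] [28.6 42.4] 88.6 depth med [ 633.9 -102.    73.3]
green 1639 [321. 211.] ray@z [646.1 -31.8] [28.  41.8] 87.8 depth med [644.7 -31.8  73.4]
handle 1276 ((647.0113525390625, 101.05026245117188), (15.526488304138184, 59.48530197143555), 87.90705108642578)
```

View pics/w5.png

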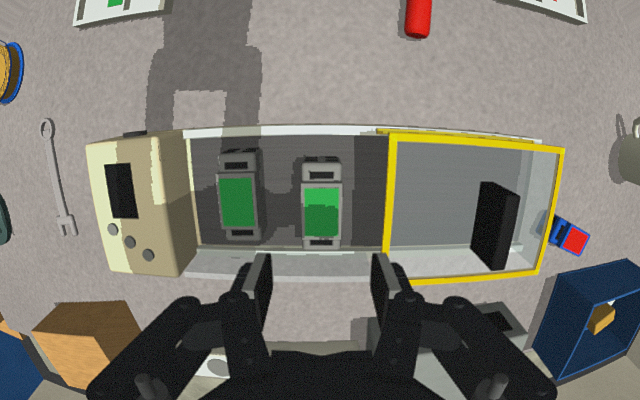

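Request:
servo_tool(
  plan=[
    [-0.4,-0.2,4,0,0,0,0.6],
    [-0.4,-0.2,8,0,0,0,0.6],
    [-0.4,-0.2,12.7,0,0,0,0.6],
    [-0.4,-0.2,12.7,0,0,0,0.6],
    [-0.4,-0.2,12.7,0,0,0,0],
    [-0.4,-0.2,12.7,0,0,0,0],
    [-0.4,-0.2,12.7,0,0,0,0],
    [-0.4,-0.2,12.7,0,0,0,0],
  ],
)

```text
clock: 12.8
tool_pos: [646.0, -32.7, 46.9]
eef_rot: [179.9, 0.0, 178.1]
force: [0.8, 2.8, 3.0]
gripper_width: 33.0
grasp_force: 61.2
```

Request:
servo_tool(
  plan=[
    [0,0,-4,0,0,0,0],
    [0,0,-9,0,0,0,0],
    [0,0,-14,0,0,0,0],
    [0,0,-16,0,0,0,0],
    [0,0,-16,0,0,0,0],
  ],
)

```text
clock: 13.3
tool_pos: [647.3, -34.3, 211.2]
eef_rot: [-179.9, 0.5, 178.0]
force: [0.5, 0.5, -1.2]
gripper_width: 33.1
grasp_force: 60.7
```

```bash
python3 -c "
from plan import plan
plan([(480,-150,205,175),(367,-285.8,150,173),(367,-285.8,60,173)])"
```

```text
t 13.3 at [647.3 -34.3 211.2] [-179.93    0.47  178.  ] w 33.1 F [ 0.5  0.5 -1.2]
(480, -150, 205, 175) [16.33, -12.14, 0.5] [-0.1, 0.5, 3.0] rows 5.0
(367, -285.8, 150, 173) [10.07, -14.52, 5.49] [0.0, -0.0, 2.0] rows 4.0
(367, -285.8, 60, 173) [-0.01, -0.01, 9.0] [0.0, -0.0, -0.0] rows 2.0
```

Request:
servo_tool(
  plan=[
    [16.3,-12.1,0,0,0,3,0],
    [16.3,-12.1,0,0,0,3,0],
    [16.3,-12.1,0,0,0,3,0],
    [16.3,-12.1,0,0,0,3,0],
    [16.3,-12.1,0,0,0,3,0],
  ],
)

```text
clock: 13.8
tool_pos: [472.8, -151.1, 202.4]
eef_rot: [180.0, -0.5, 174.7]
force: [0.8, 0.8, -1.6]
gripper_width: 33.1
grasp_force: 60.6
```

Request:
servo_tool(
  plan=[
    [10.1,-14.5,5.5,0,0,2,0],
    [10.1,-14.5,5.5,0,0,2,0],
    [10.1,-14.5,5.5,0,0,2,0],
    [10.1,-14.5,5.5,0,0,2,0],
    [10.1,-14.5,5.5,0,0,2,0],
    [10.1,-14.5,14,0,0,2,0],
    [10.1,-14.5,14,0,0,2,0],
    [10.1,-14.5,14,0,0,2,0],
  ],
)

```text
clock: 14.6
tool_pos: [361.6, -280.0, 59.1]
eef_rot: [179.4, -0.7, 173.0]
force: [-1.4, 0.8, -2.2]
gripper_width: 33.1
grasp_force: 60.6
```

Request:
servo_tool(
  plan=[
    [0,0,0,0,0,0,0],
  ],
)

```text
clock: 14.7
tool_pos: [365.2, -283.7, 65.4]
eef_rot: [179.9, -0.1, 173.1]
force: [1.0, 0.3, -1.1]
gripper_width: 33.4
grasp_force: 60.6
```

```bash
cat > chk.py <<'E'
import sys
from wr import *
from plan import plan
c=calibration('wrist'); im,d=get_image('wrist'); save(im,sys.argv[1]); D,P=wcloud(im,d,c['position'],c['rotation'])
plan([])
wtag(im,D,P,c['position'],arm.get_obs()['tool_pos'][2]+26)
wtag(im,D,P,c['position'],20)
E
python3 chk.py w6
```

```text
t 14.75 at [ 366.3 -284.9   67.3] [-1.7998e+02  5.0000e-02  1.7305e+02] w 32.9 F [ 1.  -0.5 -2. ]
green 5412 [376. 156.] ray@z [ 306.  -252.2] [75.7 11. ] 82.1 depth med [ 318.7 -243.3   19.4]
green 2483 [379. 223.] ray@z [ 337.6 -256.7] [13.7 40.8] 82.1 depth med [ 362.3 -244.    19.4]
green 4870 [321. 292.] ray@z [ 364.5 -282.9] [28. 42.] 82.8 depth med [ 363.  -282.8   92. ]
green 5412 [376. 156.] ray@z [ 319.1 -238.5] [124.6  18.1] 82.1 depth med [ 318.7 -243.3   19.4]
green 2483 [379. 223.] ray@z [ 371.1 -245.9] [22.5 67.2] 82.1 depth med [ 362.3 -244.    19.4]
green 4870 [321. 292.] ray@z [ 415.3 -288.9] [46.1 69.2] 82.8 depth med [ 363.  -282.8   92. ]
```

View pics/w6.png

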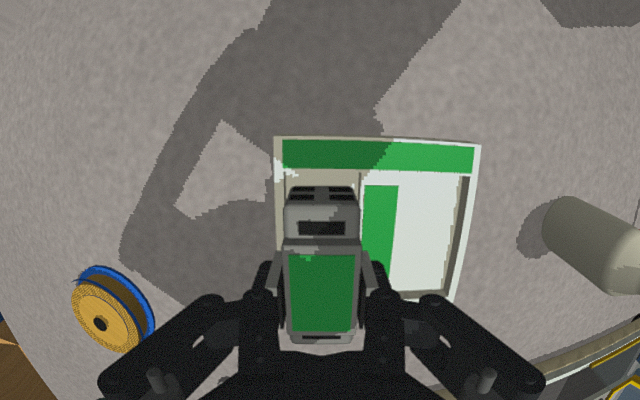

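Request:
servo_tool(
  plan=[
    [-0.15,-0.05,1,0,0,0,0],
    [-0.15,-0.05,2.2,0,0,0,0],
    [-0.15,-0.05,3.2,0,0,0,0],
    [-0.15,-0.05,3.8,0,0,0,0],
    [-0.15,-0.05,3.8,0,0,0,0],
    [-0.15,-0.05,3.8,0,0,0,0],
  ],
)

```text
clock: 15.35
tool_pos: [366.6, -285.6, 28.3]
eef_rot: [180.0, -0.0, 173.0]
force: [0.0, -0.0, -1.4]
gripper_width: 33.4
grasp_force: 60.7
```

Request:
servo_tool(
  plan=[
    [0,0,0.1,0,0,0,0.6],
    [0,0,0.1,0,0,0,0.6],
    [0,0,0.1,0,0,0,0.6],
    [0,0,-3,0,0,0,0.6],
    [0,0,-8,0,0,0,0.6],
    [0,0,-13,0,0,0,0.6],
    [0,0,-18,0,0,0,0.6],
    [0,0,-18,0,0,0,0.6],
  ],
)

```text
clock: 16.15
tool_pos: [369.7, -288.6, 218.1]
eef_rot: [-179.4, 0.8, 173.0]
force: [0.2, -1.3, 1.1]
gripper_width: 51.1
grasp_force: 0.0
```

```bash
python3 chk.py w7; python3 -c "
from plan import plan
plan([(480,-190,207,175),(635,-102,150,178.5),(635,-102,45,178.5)])"
```

```text
t 16.2 at [ 368.5 -287.5  214. ] [-179.61    0.51  173.  ] w 50.8 F [-0.4  0.9 -0.8]
red 212 [629. 119.] ray@z [ 298.4 -105.2] [23.5  5.7] 89.2 depth med [317.4 211.9  19.6]
red 330 [570. 210.] ray@z [ 347.1 -155.1] [ 8.3 22.5] 79.9 depth med [454.   68.3  22.7]
green 1826 [361. 127.] ray@z [ 299. -263.] [43.6  6.4] 82.3 depth med [ 319.  -240.8   19.4]
green 1326 [360. 177.] ray@z [ 319.5 -265.8] [ 7.8 27.9] 82.3 depth med [ 375.6 -246.1   19.4]
green 1109 [325. 180.] ray@z [ 318.5 -279.6] [11.1 16.3] 82.4 depth med [ 366.8 -284.9   51.4]
red 212 [629. 119.] ray@z [317.4 213.2] [67.3 16.4] 89.2 depth med [317.4 211.9  19.6]
red 330 [570. 210.] ray@z [456.7  70.4] [23.7 64.5] 79.9 depth med [454.   68.3  22.7]
green 1826 [361. 127.] ray@z [ 319.1 -238.4] [124.8  18.3] 82.3 depth med [ 319.  -240.8   19.4]
green 1326 [360. 177.] ray@z [ 377.7 -246.4] [22.2 79.8] 82.3 depth med [ 375.6 -246.1   19.4]
green 1109 [325. 180.] ray@z [ 375.1 -286.1] [31.7 46.7] 82.4 depth med [ 366.8 -284.9   51.4]
t 16.2 at [ 368.5 -287.5  214. ] [-179.61    0.51  173.  ] w 50.8 F [-0.4  0.9 -0.8]
(480, -190, 207, 175) [-9.87, 11.04, 0.71] [-0.4, 0.5, -2.0] rows 3.0
(635, -102, 150, 178.5) [-14.67, 10.12, 5.7] [-0.0, 0.0, -3.5] rows 4.0
(635, -102, 45, 178.5) [-0.0, -0.0, 10.5] [-0.0, 0.0, -0.0] rows 3.0
```

Request:
servo_tool(
  plan=[
    [-10,11,0.5,0,0,-2,0.6],
    [-10,11,0.5,0,0,-2,0.6],
    [-10,11,0.5,0,0,-2,0.6],
    [-10,11,0.5,0,0,-2,0.6],
  ],
)

```text
clock: 16.6
tool_pos: [481.7, -184.3, 201.1]
eef_rot: [179.8, -0.1, 175.4]
force: [-0.4, -0.6, 0.7]
gripper_width: 50.9
grasp_force: 0.0
```

Request:
servo_tool(
  plan=[
    [-14.6,10.1,5,0,0,-3.5,0.6],
    [-14.6,10.1,5,0,0,-3.5,0.6],
    [-14.6,10.1,5,0,0,-3.5,0.6],
    [-14.6,10.1,5,0,0,-3.5,0.6],
    [-14.6,10.1,5,0,0,-3.5,0.6],
    [-14.6,10.1,5,0,0,-3.5,0.6],
  ],
)

```text
clock: 17.2
tool_pos: [632.5, -100.9, 151.3]
eef_rot: [180.0, -0.3, 178.5]
force: [0.4, -0.4, -0.5]
gripper_width: 51.0
grasp_force: 0.0
```

```bash
python3 -c "
from wr import *
from plan import plan
c=calibration('wrist'); im,d=get_image('wrist'); save(im,'w8'); D,P=wcloud(im,d,c['position'],c['rotation'])
plan([(635.5,-102,45,178.5)])
wtag(im,D,P,c['position'],74)"
```

```text
t 17.25 at [ 632.5 -101.5  152.6] [-1.7999e+02 -1.4000e-01  1.7847e+02] w 51.2 F [-0.8 -0.6  0.1]
(635.5, -102, 45, 178.5) [-0.33, -0.04, 10.75] [-0.0, -0.1, -0.0] rows 3.0
red 976 [492.  24.] ray@z [478.7  36. ] [19.6 45.7] 80.8 depth med [464.1  67.1  22.5]
red 260 [612. 251.] ray@z [690.7 242.7] [34.7 23.2] 68.6 depth med [709.5 289.   43.5]
green 1945 [318. 217.] ray@z [ 634.7 -102.2] [28.2 42. ] 88.4 depth med [ 633.5 -102.2   73.4]
```

Request:
servo_tool(
  plan=[
    [-0.3,-0.05,4,0,0,0,0.6],
    [-0.3,-0.05,8,0,0,0,0.6],
    [-0.3,-0.05,10.7,0,0,0,0.6],
    [-0.3,-0.05,10.7,0,0,0,0.6],
    [-0.3,-0.05,10.7,0,0,0,0],
    [-0.3,-0.05,10.7,0,0,0,0],
    [-0.3,-0.05,10.7,0,0,0,0],
    [-0.3,-0.05,10.7,0,0,0,0],
  ],
)

```text
clock: 18.05
tool_pos: [637.7, -101.8, 48.9]
eef_rot: [-179.9, 0.2, 178.5]
force: [-1.0, -0.2, 2.3]
gripper_width: 33.0
grasp_force: 64.9
```

Request:
servo_tool(
  plan=[
    [0,0,-4,0,0,0,0],
    [0,0,-9,0,0,0,0],
    [0,0,-14,0,0,0,0],
    [0,0,-16,0,0,0,0],
    [0,0,-16,0,0,0,0],
  ],
)

```text
clock: 18.55
tool_pos: [638.9, -101.8, 213.3]
eef_rot: [-179.9, 0.7, 178.5]
force: [-0.3, -0.3, -1.1]
gripper_width: 33.0
grasp_force: 64.5
```

```bash
python3 -c "
from plan import plan
plan([(500,-170,207,175),(376,-209.5,160,172.5),(376,-209.5,65,172.5)])"
```

```text
t 18.55 at [ 638.9 -101.8  213.3] [-179.85    0.67  178.51] w 33.0 F [-0.3 -0.3 -1.1]
(500, -170, 207, 175) [13.72, -7.18, 0.49] [-0.1, 0.7, 3.5] rows 4.0
(376, -209.5, 160, 172.5) [12.0, -5.01, 4.71] [-0.0, -0.0, 2.5] rows 3.0
(376, -209.5, 65, 172.5) [-0.0, 0.0, 9.5] [-0.0, -0.0, 0.0] rows 2.0
```

Request:
servo_tool(
  plan=[
    [13.7,-7.2,0,0,0,3.5,0],
    [13.7,-7.2,0,0,0,3.5,0],
    [13.7,-7.2,0,0,0,3.5,0],
    [13.7,-7.2,0,0,0,3.5,0],
    [13.7,-7.2,0,0,0,3.5,0],
  ],
)

```text
clock: 19.05
tool_pos: [496.2, -169.8, 204.7]
eef_rot: [179.9, -0.1, 174.9]
force: [-0.0, 0.2, -0.9]
gripper_width: 32.7
grasp_force: 64.5
```

Request:
servo_tool(
  plan=[
    [12,-5,4.5,0,0,2.5,0],
    [12,-5,4.5,0,0,2.5,0],
    [12,-5,4.5,0,0,2.5,0],
    [12,-5,4.5,0,0,2.5,0],
    [12,-5,9,0,0,2.5,0],
    [12,-5,13.5,0,0,2.5,0],
    [12,-5,13.5,0,0,2.5,0],
    [12,-5,13.5,0,0,2.5,0],
  ],
)

```text
clock: 19.85
tool_pos: [374.7, -208.5, 71.4]
eef_rot: [179.9, -0.1, 172.6]
force: [0.7, -0.8, 0.2]
gripper_width: 33.1
grasp_force: 64.4
```

Request:
servo_tool(
  plan=[
    [0,0,0,0,0,0,0],
  ],
)

```text
clock: 19.95
tool_pos: [376.4, -210.1, 74.3]
eef_rot: [-179.9, 0.3, 172.6]
force: [0.1, 0.2, -1.2]
gripper_width: 32.8
grasp_force: 64.4
```

```bash
python3 chk.py w9
```

```text
t 20.0 at [ 376.4 -210.4   74.6] [-179.85    0.31  172.54] w 32.9 F [ 0.  -1.  -0.4]
red 507 [602. 251.] ray@z [386.4 -40.9] [15.7 30.8] 80.8 depth med [445.7  67.7  22.1]
green 5063 [271. 150.] ray@z [ 309.6 -221.9] [73.1 10.6] 82.3 depth med [ 319.5 -234.    19.4]
green 2429 [267. 217.] ray@z [ 340.8 -226.1] [13.  40.3] 81.9 depth med [ 364.1 -245.6   19.4]
green 2493 [199. 244.] ray@z [ 345.7 -259.1] [20.  29.7] 81.9 depth med [ 365.7 -284.6   51.3]
green 4911 [321. 286.] ray@z [ 373.3 -208.9] [27.9 41.7] 82.5 depth med [ 371.8 -208.8   98.9]
red 507 [602. 251.] ray@z [450.   70.1] [26.7 52.5] 80.8 depth med [445.7  67.7  22.1]
green 5063 [271. 150.] ray@z [ 319.  -238.4] [124.6  18.1] 82.3 depth med [ 319.5 -234.    19.4]
green 2429 [267. 217.] ray@z [ 372.3 -245.6] [22.1 68.7] 81.9 depth med [ 364.1 -245.6   19.4]
green 2493 [199. 244.] ray@z [ 380.6 -301.7] [34.  50.5] 81.9 depth med [ 365.7 -284.6   51.3]
green 4911 [321. 286.] ray@z [ 427.6 -216.2] [47.6 71.1] 82.5 depth med [ 371.8 -208.8   98.9]
```

View pics/w9.png

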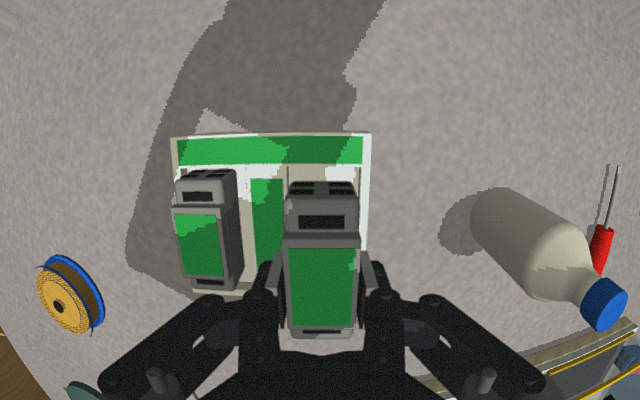

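Request:
servo_tool(
  plan=[
    [-0.3,-0.02,1.2,0,0,0,0],
    [-0.3,-0.02,2.5,0,0,0,0],
    [-0.3,-0.02,3.7,0,0,0,0],
    [-0.3,-0.02,4.5,0,0,0,0],
    [-0.3,-0.02,4.5,0,0,0,0],
    [-0.3,-0.02,4.5,0,0,0,0],
  ],
)

```text
clock: 20.6
tool_pos: [376.9, -209.5, 26.7]
eef_rot: [180.0, -0.0, 172.5]
force: [-1.4, 2.2, 5.1]
gripper_width: 32.6
grasp_force: 65.6
```

Request:
servo_tool(
  plan=[
    [0,0,-0.05,0,0,0,0.6],
    [0,0,-0.05,0,0,0,0.6],
    [0,0,-0.05,0,0,0,0.6],
    [0,0,-3,0,0,0,0.6],
    [0,0,-8,0,0,0,0.6],
    [0,0,-13,0,0,0,0.6],
    [0,0,-18,0,0,0,0.6],
    [0,0,-18,0,0,0,0.6],
  ],
)

```text
clock: 21.4
tool_pos: [380.0, -212.1, 215.0]
eef_rot: [-179.5, 0.8, 172.5]
force: [0.8, -1.5, 0.5]
gripper_width: 50.9
grasp_force: 0.0
```

```bash
python3 chk.py w10; python3 -c "
from plan import plan
plan([(520,-120,212,176),(647,101,195,178),(647,101,112,178)])"
```

```text
t 21.45 at [ 378.7 -211.1  211. ] [-179.73    0.49  172.49] w 51.5 F [ 0.4  1.2 -1.8]
red 469 [612. 109.] ray@z [305.2 -44.1] [43.7  5.9] 89.5 depth med [317.6 235.2  19.5]
red 303 [613. 147.] ray@z [326.5 -44. ] [10.8 16. ] 89.6 depth med [370.  199.8  51.5]
red 520 [533. 209.] ray@z [ 354.1 -104.6] [ 8.6 22.7] 80.5 depth med [455.8  67.4  22.3]
green 1879 [292. 126.] ray@z [ 305.8 -213. ] [43.8  6.4] 82.3 depth med [ 319.3 -236.6   19.4]
green 1348 [291. 177.] ray@z [ 326.3 -215.8] [ 7.7 28.2] 82.3 depth med [ 376.4 -246.1   19.4]
green 1123 [324. 179.] ray@z [ 328.3 -203. ] [10.9 16.3] 83.3 depth med [ 374.4 -208.4   51.4]
green 1083 [250. 181.] ray@z [ 325.2 -232.7] [11.2 16.6] 82.4 depth med [ 367.  -284.8   51.4]
red 469 [612. 109.] ray@z [317.5 241.3] [124.   16.8] 89.5 depth med [317.6 235.2  19.5]
red 303 [613. 147.] ray@z [377.9 241.8] [30.5 45.4] 89.6 depth med [370.  199.8  51.5]
red 520 [533. 209.] ray@z [456.4  69.6] [24.4 64.3] 80.5 depth med [455.8  67.4  22.3]
green 1879 [292. 126.] ray@z [ 319.1 -238.2] [124.4  18. ] 82.3 depth med [ 319.3 -236.6   19.4]
green 1348 [291. 177.] ray@z [ 377.4 -246.1] [21.9 80.1] 82.3 depth med [ 376.4 -246.1   19.4]
green 1123 [324. 179.] ray@z [ 383.  -209.8] [31.  46.2] 83.3 depth med [ 374.4 -208.4   51.4]
green 1083 [250. 181.] ray@z [ 374.1 -293.9] [31.9 47. ] 82.4 depth med [ 367.  -284.8   51.4]
t 21.45 at [ 378.7 -211.1  211. ] [-179.73    0.49  172.49] w 51.5 F [ 0.4  1.2 -1.8]
(520, -120, 212, 176) [-12.82, 10.88, -0.04] [-0.3, 0.5, -3.5] rows 4.0
(647, 101, 195, 178) [-11.13, 22.93, 1.7] [0.0, -0.0, -2.0] rows 6.0
(647, 101, 112, 178) [-0.0, -0.0, 8.3] [0.0, -0.0, -0.0] rows 2.0
```

View pics/w10.png

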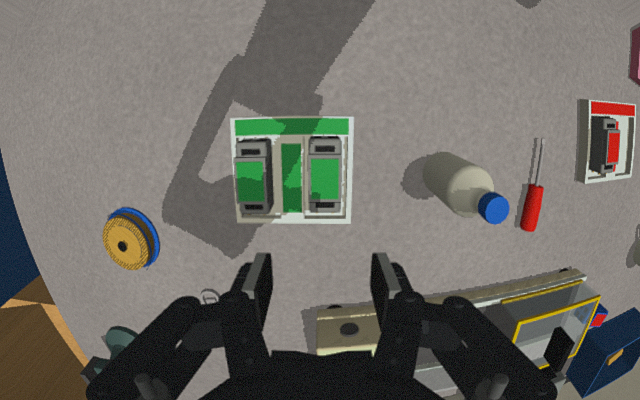

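All three are seated (green at pixels (252,180) and (324,180), red at (612,147), tags at z ≈ 51). Now I'll shut the guard.

Request:
servo_tool(
  plan=[
    [-12.8,10.9,0,0,0,-3.5,0.6],
    [-12.8,10.9,0,0,0,-3.5,0.6],
    [-12.8,10.9,0,0,0,-3.5,0.6],
    [-12.8,10.9,0,0,0,-3.5,0.6],
    [-12.8,10.9,0,0,0,-3.5,0.6],
  ],
)

```text
clock: 21.95
tool_pos: [518.4, -116.7, 203.9]
eef_rot: [179.9, -0.2, 176.2]
force: [-0.8, 0.4, 0.0]
gripper_width: 51.6
grasp_force: 0.0
```

Request:
servo_tool(
  plan=[
    [-11.1,22.9,1.7,0,0,-2,0.6],
    [-11.1,22.9,1.7,0,0,-2,0.6],
    [-11.1,22.9,1.7,0,0,-2,0.6],
    [-11.1,22.9,1.7,0,0,-2,0.6],
    [-11.1,22.9,1.7,0,0,-2,0.6],
    [-11.1,22.9,1.7,0,0,-2,0.6],
    [-11.1,22.9,1.7,0,0,-2,0.6],
    [-11.1,22.9,1.7,0,0,-2,0.6],
  ],
)

```text
clock: 22.75
tool_pos: [643.8, 100.4, 189.2]
eef_rot: [-179.9, -0.1, 177.9]
force: [0.6, -0.6, -0.6]
gripper_width: 51.4
grasp_force: 0.0
```

```bash
python3 -c "
from plan import plan
plan([(646,101,111,178)])"
```

```text
t 22.75 at [643.8 100.4 189.2] [-1.7993e+02 -7.0000e-02  1.7790e+02] w 51.4 F [ 0.6 -0.6 -0.6]
(646, 101, 111, 178) [-0.23, 0.08, 7.82] [-0.1, -0.1, -0.1] rows 2.0
```

Request:
servo_tool(
  plan=[
    [-0.2,0.05,4,0,0,0,0.6],
    [-0.2,0.05,7.8,0,0,0,0.6],
    [-0.2,0.05,7.8,0,0,0,0.6],
    [-0.2,0.05,7.8,0,0,0,0],
    [-0.2,0.05,7.8,0,0,0,0],
    [-0.2,0.05,7.8,0,0,0,0],
    [-0.2,0.05,7.8,0,0,0,0],
    [-0.2,0.05,7.8,0,0,0,0],
  ],
)

```text
clock: 23.55
tool_pos: [648.3, 101.8, 115.5]
eef_rot: [-179.9, 0.3, 177.9]
force: [-1.1, -3.2, 6.5]
gripper_width: 12.4
grasp_force: 61.8
```

Request:
servo_tool(
  plan=[
    [0,-1,0,0,0,0,0],
    [0,-3,0,0,0,0,0],
    [0,-5,0,0,0,0,0],
    [0,-7.5,0,0,0,0,0],
    [0,-10,0,0,0,0,0],
    [0,-12.5,0,0,0,0,0],
    [0,-14.5,0,0,0,0,0],
    [0,-16,0,0,0,0,0],
  ],
)

```text
clock: 24.35
tool_pos: [642.1, -56.9, 115.5]
eef_rot: [179.9, 0.3, 178.0]
force: [-2.8, 3.4, 7.0]
gripper_width: 12.7
grasp_force: 62.0
```

Request:
servo_tool(
  plan=[
    [0,-0.2,0,0,0,0,0],
    [0,-0.4,0,0,0,0,0],
    [0,-0.4,0,0,0,0,0],
  ],
)

```text
clock: 24.65
tool_pos: [641.9, -60.9, 115.5]
eef_rot: [180.0, 0.3, 178.0]
force: [-3.1, 0.1, 7.8]
gripper_width: 12.5
grasp_force: 62.0
```

Request:
servo_tool(
  plan=[
    [0,-0.2,0,0,0,0,0],
    [0,-0.4,0,0,0,0,0],
    [0,-0.4,0,0,0,0,0],
  ],
)

```text
clock: 24.95
tool_pos: [641.8, -64.3, 115.5]
eef_rot: [179.9, 0.3, 178.0]
force: [-3.9, 2.5, 7.8]
gripper_width: 12.7
grasp_force: 62.0
```

Request:
servo_tool(
  plan=[
    [0,-0.2,0,0,0,0,0],
    [0,-0.4,0,0,0,0,0],
    [0,-0.4,0,0,0,0,0],
  ],
)

```text
clock: 25.25
tool_pos: [641.6, -68.2, 115.5]
eef_rot: [179.9, 0.2, 178.0]
force: [-3.8, 2.0, 7.9]
gripper_width: 12.4
grasp_force: 62.0
```

Request:
servo_tool(
  plan=[
    [0,-0.2,0,0,0,0,0],
    [0,-0.4,0,0,0,0,0],
    [0,-0.4,0,0,0,0,0],
  ],
)

```text
clock: 25.55
tool_pos: [641.5, -72.3, 115.5]
eef_rot: [179.9, 0.2, 178.0]
force: [-3.4, 1.4, 7.8]
gripper_width: 12.7
grasp_force: 62.0
```

Request:
servo_tool(
  plan=[
    [0,-0.2,0,0,0,0,0],
    [0,-0.3,0,0,0,0,0],
    [0,-0.3,0,0,0,0,0],
  ],
)

```text
clock: 25.85
tool_pos: [641.4, -73.1, 115.5]
eef_rot: [179.7, 0.2, 178.1]
force: [-3.7, 5.9, 7.8]
gripper_width: 12.7
grasp_force: 62.1
```

Request:
servo_tool(
  plan=[
    [0,-0.2,0,0,0,0,0],
    [0,-0.2,0,0,0,0,0],
  ],
)

```text
clock: 26.05
tool_pos: [641.4, -73.2, 115.5]
eef_rot: [179.5, 0.2, 178.1]
force: [-3.2, 11.4, 8.6]
gripper_width: 13.0
grasp_force: 62.2
```

Request:
servo_tool(
  plan=[
    [0,0.3,0,0,0,0,0.6],
    [0,0.3,0,0,0,0,0.6],
    [0,0.3,0,0,0,0,0.6],
    [0,0.3,-5,0,0,0,0.6],
    [0,0.3,-10,0,0,0,0.6],
    [0,0.3,-12,0,0,0,0.6],
    [0,0.3,-12,0,0,0,0.6],
    [0,0.3,-12,0,0,0,0.6],
  ],
)

```text
clock: 26.85
tool_pos: [640.4, -75.5, 231.3]
eef_rot: [-180.0, 0.0, 178.0]
force: [-0.3, -0.1, -0.2]
gripper_width: 51.5
grasp_force: 0.0
```

```bash
python3 -c "
from wr import *
from plan import plan
c=calibration('wrist'); im,d=get_image('wrist'); D,P=wcloud(im,d,c['position'],c['rotation'])
plan([])
m=(P[...,2]>131)&(P[...,2]<140)&(P[...,1]<0)&(P[...,1]>-110)&(P[...,0]>600)&(P[...,0]<690); q=P[m]; print('handle',m.sum(),cv2.minAreaRect(q[:,:2].astype(np.float32)))"
```

```text
t 26.9 at [639.8 -75.3 229.5] [ 1.7997e+02 -1.7000e-01  1.7797e+02] w 51.5 F [ 0.   0.3 -0.5]
handle 1241 ((640.2389526367188, -72.3086929321289), (14.677958488464355, 60.56144714355469), 87.58573150634766)
```

```bash
python3 -c "
from station import arm
print(arm.job_done())"
```

```text
the job is handed in; nothing more can be done
None
```

The job is handed in. Both green housings are seated in the green tray and the red one in the red tray. The guard is shut against its stop, and the robot finished at about 27 s of the 72 s allowed. The hand-in returned no verdict.

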